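# Open the latched parts case and pack the next layer

## Robot

A 6-joint arm with a two-finger parallel gripper is mounted at the origin on the work surface. World frame = base frame: x ahead of the robot, y to its left, z up, the work surface at z = 0. Lengths are in m, angles in degrees, forces in N, time in s.
With the tool pointing down it reaches from about 0.3 to 0.875 m from the base axis. Payload 6.4 kg.
Tool frame: the origin (TCP) lies at the very end of the fingers, on their centre line; the grasp point (between the pads) lies 19 mm behind it; z points along the fingers, y is the direction in which the jaws open and shut (so a half turn about z gives the same grasp; the last joint's range is limited). The gripper opens to 85 mm and grips with 20 to 120 N. Pads are 22 mm wide; open, the fingers measure 114 mm over their backs; the gripper's body (76 mm by 85 mm) begins 54 mm behind the grasp point. The pads swing forward as they close: fully open they stand 13 mm farther back than shut.
Start: joints at [54.127, 10.359, 92.074, -0, 77.567, -11.82], TCP at [0.234, 0.525, 0.231] pointing down, gripper open.
Joint ranges: [-171.53, 171.53], [-51.25, 118.39], [17.06, 147.69], [-65.23, 245.23], [0, 150.52], [-178.68, 178.68]. Speed limits (degrees/s): [147.25, 147.25, 172.46, 180, 180, 180].

## Interface

Orientations are given as a 3x3 rotation matrix whose columns are the frame's x, y, z axes.
In Python, from cell import state, camera, finish_job gives the robot as it stands. The module is installed in compiled form; this text tells all that it offers.
- The arm moves only by the tool arm_command, never from a script. Its argument "commands" is a list that holds one entry, the list of rows, each a list of 7 numbers: the shift along the world's x, y, z in units of 25 mm (1.0 is 25 mm), then the turn, a rotation vector about the world's x, y, z in units of 5 degrees (1.0 is 5 degrees), then the finger opening in mm, from 0 to 85.4. In form: [[[x, y, z, rx, ry, rz, claw], ...]]. A call has 1 to 8 rows; each row is the pose to reach, as a shift and turn from the pose commanded when the call began; what a row does not reach only later rows make up. A row lasts 1/10 s, in which the tool goes at most 50 mm and 8.59 degrees, less where a joint would pass 70% of its speed; a pose out of reach is approached as far as the arm can. A call with a gripper value outside its range is refused whole. The fingers move at their own pace and stop on an object; the grip force is fixed at half the most. Time passes only in rows, so rows that repeat a pose let the fingers close. It gives the time, the measured TCP pose, the force and the opening at its end, in the units of the state.
- state(): the state, without advancing time (a new reading comes with each control period).
- camera(name): name is "scene" or "top"; returns a dict with "img" (400x640x3 uint8, red, green, blue), "K" (3x3 intrinsics, pixels), "k1" (the pictures are not rectified: a ray, as slopes to the right and down, at radius r is drawn at 1 + k1 r^2 times it, then the intrinsics apply), "rvec" (rotation vector, rad) and "tvec" (3), from world to camera coordinates, as OpenCV has them. Camera axes: x right, y down, z forward; pixel columns grow to the right and rows downward; lengths in m; the calibration is good to about 2 mm. A picture is of the moment at which its call begins. There is no depth.
- finish_job(): hands the job in, once; it reports no verdict.
The state is a dict: "time_s": time; "q": joint angles; "joint_vel": joint speeds; "tau": joint torques, N m; "tool_pos": TCP position; "ee_rot": TCP orientation; "contact_force": force on the tool from outside, world axes, zero at the start; "moment": the same for the moment, N m; "width": finger opening in m.
Only numpy, scipy, OpenCV 4.12 (cv2) and the standard library are available. Lean on these libraries where they do the work, as an engineer would, in place of code of your own. Each camera call takes 0.05 s, during which the arm holds its last target. There are 200 camera calls.

## Task

Flip the case's toggle latch open and lift the lid right back until it stays open by itself. Then pack the next layer: lay the hardboard separator squarely over the steel plate already in the case, and set the other steel plate down gently and squarely on top of it. Leave the other things on the bench where they are and standing as they are.

Things in the scene. Friction and masses are not known exactly. Their poses are not given: they have to be found in the camera images.
- case: Lower part of a green steel case fixed to the bench, 180 mm deep (x), 250 mm wide (y), 95 mm high, walls and floor 4 mm. Origin: centre of the underside; +x points from the front (latch side, towards the robot) to the hinges, z up. Keeper on the front at y=0: a hook 22 mm wide, 15 mm out of the wall, 73 to 91 mm above the bench. Low handles on the ends, up to 60 mm high, stand out 9 mm.
- lid (a joint): Hinge angle of the case's lid, rad: 0 shut, 1.85 fully back against its stop. Green steel shell, 180 x 250 mm, 55 mm high, 4 mm thick, 0.7 kg; shut, its lower edge is 95.5 mm and its flat top 150.5 mm above the bench. Let go below about 1.15 rad it falls shut; beyond 1.4 rad it falls open and stays. Lifting at the lip takes about 4 N. The closed latch holds it.
- lid_hinge (a point): Point on the lid's hinge axis, at the middle of the rear lower edge of the lid: 90 mm behind the case's origin (case +x), 95.5 mm up. The axis runs along the case's y.
- lid_lip_left (a point): Point on the underside of the lid's turned-out lip on the left end (case +y), 150 mm in front of the hinge axis and 7.5 mm out of the wall. The lip is a flat strip 4 mm thick, 15 mm wide, at the very bottom of the lid: along all of both ends, and along the front save the middle 70 mm. Below it the case's walls are plain. Axes are the lid's and turn with it (shut: the case's axes).
- lid_lip_right (a point): The same point on the right end (case -y).
- latch (a joint): Angle of the steel toggle lever on the middle of the lid's front, rad: 0 closed (lever upright against the lid's front), 2.6 fully open (pointing down and outwards). Its top swings outwards (case -x) and down. Over-centre: 0.1 N m (3 N at the tab) takes it past the dead point at about 0.25 rad; then it springs open by itself to about 1.5 to 2.1 rad and stays where left.
- latch_tab (a point): Middle of the lever's flared finger tab: 24 mm wide (case y), 26 mm long, 3 mm thick, leaning 37 degrees outwards from the lid; closed, its upper end is 162 mm above the bench, 12 mm above the lid's top, and 27 mm out of the lid's front wall. The side that faces the lid can be pushed from over the lid's top. Axes are the lever's.
- latch_pivot (a point): Pivot axis (along the case's y) of the lever, 10 mm out of the lid's front wall and 113.5 mm above the bench when the lid is shut; the lever reaches 52 mm from it. A wire bail, 35 mm wide, pivoted on the lever hooks under the keeper on the case and swings off it outwards when the lever is open.
- plate_low: Steel base plate 100 (x) x 60 (y) x 10 mm with four 11 mm holes, 0.45 kg, lying loose on the case's floor (its underside 4 mm above the bench), hidden until the lid is open. Its x axis is roughly along the case's x. Origin: centre of the underside.
- plate_top: Another steel base plate with the same holes, 100 (x) x 60 (y) x 10 mm, 0.36 to 0.59 kg, lying on the bench beside the case (either side). Origin: centre of the underside.
- separator: Dark brown hardboard sheet 112 (x) x 68 (y) x 5 mm, 35 g, lying on the bench on the other side of the case. Origin: centre of the underside.
- spray_can: Bystander: grey spray can, 60 mm across, 185 mm tall, standing in front of the case to one side of the latch. Origin: centre of the underside.
- tape_roll: Bystander: roll of masking tape lying flat, 96 mm across, 48 mm high, in front of the case on the other side of the latch. Origin: centre of the underside.
- flange_stub: Bystander: steel pipe flange with a short neck, 92 mm across, 70 mm high, to the right beyond the case. Origin: centre of the underside.
- grinder: Bystander: angle grinder lying with its disc up, some 370 mm long (x), 75 mm high, to the left beyond the case. Origin: on the bench under the disc's centre (disc 115 mm across); body and handle along -x.

How it is judged (in metres and radians):
On the way, in this order (a step that is already met when the one before it is completed fails the run):
1. the toggle latch is flipped open while the lid is still down (value of joint latch above 1.4 rad and value of joint lid below 0.1 rad), for 0.1 s.
2. the lid stands open by itself, released (value of joint lid above 1.6 rad and contact force between the arm and lid below 0.05 N), for 0.2 s.
3. the separator lies squarely on the lower plate, released (horizontal distance between separator and plate_low below 0.012 m and angle between the x axis of separator and the x axis of plate_low, either way round below 0.15 rad and z of separator in the frame of plate_low between 0.007 and 0.013 m and angle between separator's own z axis and vertical below 0.06 rad and contact force between the fingers and separator below 0.05 N and linear speed of separator below 0.02 m/s), for 0.2 s.
At the end, for the whole second after the job is handed in: The lid is open beyond 1.6 rad; the separator lies flat on the lower plate and the second plate flat on the separator (heights within 3 mm, tilt under 0.06 rad), each centred within 12 mm of the lower plate and turned less than 0.15 rad from it; all are released and at rest (all of step 3 and value of joint lid above 1.6 rad and horizontal distance between plate_top and plate_low below 0.012 m and angle between the x axis of plate_top and the x axis of plate_low, either way round below 0.15 rad and z of plate_top in the frame of plate_low between 0.012 and 0.018 m and angle between plate_top's own z axis and vertical below 0.06 rad and contact force between the fingers and plate_top below 0.05 N and linear speed of plate_top below 0.02 m/s); the robot touches nothing.
It fails at once if spray_can is pushed more than 20 mm from its place or tipped (distance of spray_can from where it was at the start of the episode above 0.02 m or angle between spray_can's own z axis and vertical above 0.25 rad).
It fails at once if tape_roll is pushed more than 20 mm from its place or tipped (distance of tape_roll from where it was at the start of the episode above 0.02 m or angle between tape_roll's own z axis and vertical above 0.25 rad).
It fails at once if flange_stub is pushed more than 20 mm from its place or tipped (distance of flange_stub from where it was at the start of the episode above 0.02 m or angle between flange_stub's own z axis and vertical above 0.25 rad).
It fails at once if grinder is pushed more than 20 mm from its place or tipped (distance of grinder from where it was at the start of the episode above 0.02 m or angle between grinder's own z axis and vertical above 0.25 rad).
It fails at once if the second plate is dropped or pressed hard onto the separator (over 100 N, as from a fall of some 30 mm) (contact force between plate_top and separator above 100 N).
It also fails if it takes over 72 s, if anything falls off the work surface, if the arm or the gripper's body presses on something with over 40 N, if the wrist force passes 120 N, or if a joint passes its speed limit or range.

## Working session

There is one attempt and no reset: what is moved stays moved. The work goes in short steps, Python scripts to look and compute and a tool call to move; the robot and the scene stay as the last step left them, time stands still between calls to the robot, and variables do not carry over. Pictures are saved under pics/ and viewed, about 8 in all and at most 12, crops included, and the job is handed in when it is done.

Besides the shell and the picture viewer there is one more tool, called after "Call:" by a JSON object that holds its "op" and its "data", one argument or row to a line. arm_command: Moves the arm, as the interface text tells. Its arguments: {"type":"object","properties":{"commands":{"type":"array"}},"required":["commands"]}

```bash
mkdir -p pics; cat > h.py <<'E'
import numpy as np, cv2
from cell import state, camera, finish_job
def snap(name,fn=None):
    c=camera(name)
    if fn: cv2.imwrite('pics/'+fn,c['img'][:,:,::-1])
    return c
def ray(c,uv):
    K=np.array(c['K']);k=c['k1'];R=cv2.Rodrigues(np.array(c['rvec'],float))[0];t=np.array(c['tvec'],float).ravel()
    uv=np.atleast_2d(np.array(uv,float))
    p=cv2.undistortPoints(uv[:,None],K,np.array([k,0,0,0.]))[:,0]
    d=np.c_[p,np.ones(len(p))]@R
    return -R.T@t,d
def onz(c,uv,z):
    o,d=ray(c,uv); return o+d*((z-o[2])/d[:,2])[:,None]
def proj(c,P):
    return cv2.projectPoints(np.atleast_2d(np.array(P,float)),np.array(c['rvec'],float),np.array(c['tvec'],float),np.array(c['K']),np.array([c['k1'],0,0,0.]))[0][:,0]
E
python3 - <<'E'
from h import *
a=snap('scene','s0.png');b=snap('top','t0.png')
for c in(a,b): print(ray(c,[[320,200]]),c['K'],c['k1'])
s=state();print({k:np.round(s[k],3) for k in s})
E
```

```text
(array([1.09426003, 0.70801929, 0.76728798]), array([[-0.49103682, -0.63565956, -0.59568481]])) [[373.65751395   0.         318.44946646]
 [  0.         373.65751395 199.31043038]
 [  0.           0.           1.        ]] -0.029113813201537053
(array([ 0.42106693, -0.01219511,  1.08336612]), array([[ 0.14436084,  0.00441679, -0.98954695]])) [[404.21806272   0.         317.4415825 ]
 [  0.         404.21806272 198.07552825]
 [  0.           0.           1.        ]] -0.048025664897388735
{'time_s': np.float64(0.1), 'q': array([ 5.4128e+01,  1.0400e+01,  9.2127e+01,  1.0000e-03,  7.7567e+01,
       -1.1820e+01]), 'joint_vel': array([-0.035, -0.075, -0.092,  0.105,  0.104, -0.033]), 'tau': array([ 1.0000e-03, -4.4587e+01, -3.5224e+01, -0.0000e+00,  4.0000e-03,
       -0.0000e+00]), 'tool_pos': array([0.234, 0.525, 0.23 ]), 'ee_rot': array([[-0.913,  0.408, -0.001],
       [ 0.408,  0.913, -0.001],
       [ 0.   , -0.002, -1.   ]]), 'contact_force': array([ 0.473, -0.665,  0.612]), 'moment': array([ 0.018, -0.036,  0.015]), 'width': np.float64(0.085)}
```

View pics/s0.png

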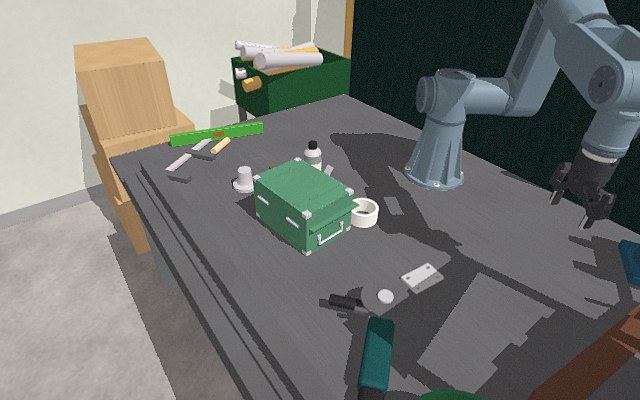

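View pics/t0.png

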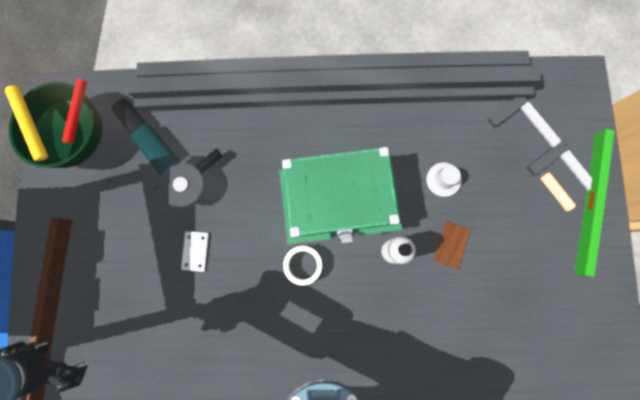

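```bash
python3 - <<'E'
from h import *
i=cv2.imread('pics/t0.png')[130:300,160:490]
cv2.imwrite('pics/t0c.png',cv2.resize(i,None,fx=2.4,fy=2.4,interpolation=cv2.INTER_CUBIC))
i=cv2.imread('pics/s0.png')[130:320,220:450]
cv2.imwrite('pics/s0c.png',cv2.resize(i,None,fx=3,fy=3,interpolation=cv2.INTER_CUBIC))
c=snap('top')
print('corners',onz(c,[[287,163],[384,153],[393,219],[294,231]],.1505))
for n,p,z in[('plate',(196,251),.01),('sep',(452,245),.005),('can',(404,249),.185),('tape',(302,265),.048),('flange',(452,175),.07)]:
    print(n,onz(c,[p],z))
E
```

```text
corners [[ 0.64798738  0.06764176  0.1505    ]
 [ 0.66536651 -0.16297762  0.1505    ]
 [ 0.50781635 -0.17563777  0.1505    ]
 [ 0.48660486  0.05399429  0.1505    ]]
plate [[0.45025584 0.32597699 0.01      ]]
sep [[ 0.44746607 -0.35430769  0.005     ]]
can [[ 0.43754571 -0.19033181  0.185     ]]
tape [[0.40715733 0.04263106 0.048     ]]
flange [[ 0.62364649 -0.34715668  0.07      ]]
```

View pics/t0c.png

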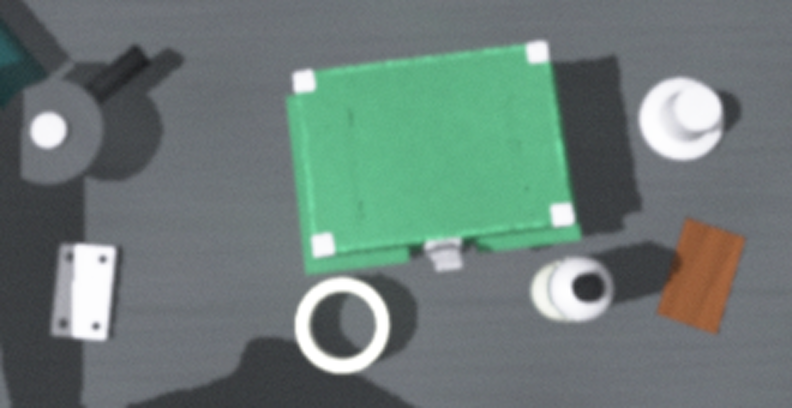

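View pics/s0c.png

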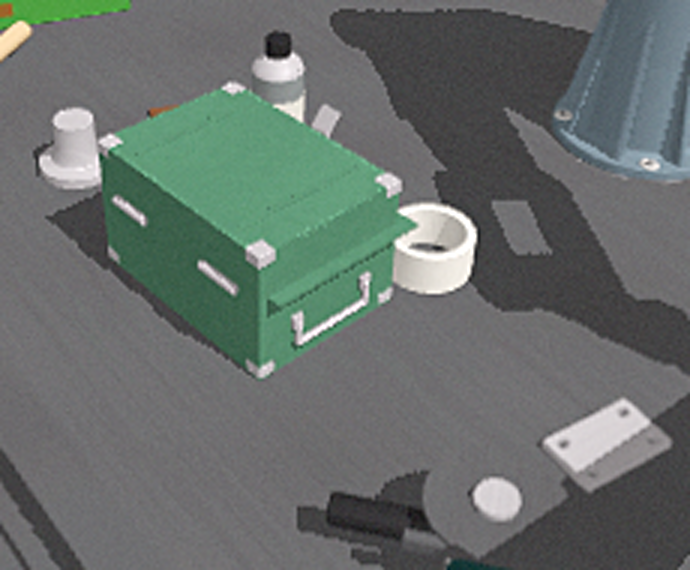

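```bash
cat >> h.py <<'E'
def quad(c,pts,z):
    P=onz(c,pts,z)[:,:2]; m=P.mean(0); e=(P[0]+P[1]-P[2]-P[3])/2; w=(P[0]+P[3]-P[1]-P[2])/2
    return m,np.linalg.norm(e),np.linalg.norm(w),np.degrees(np.arctan2(e[1],e[0])),np.degrees(np.arctan2(-w[0],w[1]))
def case(yaw,o,p):
    c,s=np.cos(np.radians(yaw)),np.sin(np.radians(yaw)); p=np.atleast_2d(np.array(p,float))
    return np.c_[p[:,:2]@np.array([[c,s],[-s,c]])+o,p[:,2]]
E
python3 - <<'E'
from h import *
c=snap('top');s=snap('scene')
T=lambda q:(np.array(q)+.5)/2.4-.5+[160,130]
print('lid',quad(c,T([(291,72),(548,41),(575,223),(313,258)]),.1505))
print('plate',quad(c,T([(63,243),(117,246),(107,341),(51,334)]),.01))
print('sep',quad(c,T([(687,217),(746,237),(718,333),(658,313)]),.005))
yaw,o=4.8,np.array([.577,-.0545])
pts=[[-.117,0,.162],[-.09,.125,.1505],[.09,.125,.1505],[.09,-.125,.1505],[-.09,-.125,.1505],[-.105,.14,.0955]]
W=case(yaw,o,pts);print(W.round(4))
print('crop top',((proj(c,W)-[160,130]+.5)*2.4-.5).round(0))
print('crop scene',((proj(s,W)-[220,130]+.5)*3-.5).round(0))
# colour-mask checks
hsv=cv2.cvtColor(c['img'],cv2.COLOR_RGB2HSV)
print(hsv[245,452],hsv[180,340],hsv[225,310])
m=cv2.inRange(hsv,(3,90,40),(20,255,255));m[:,:420]=0;m[:,490:]=0;m[:200]=0;m[290:]=0
k=max(cv2.findContours(m,0,2)[0],key=cv2.contourArea);r=cv2.minAreaRect(k);b=cv2.boxPoints(r);print(r);print(onz(c,b,.005),onz(c,[r[0]],.005))
E
```

```text
lid (array([ 0.57706628, -0.05451322]), np.float64(0.1834297223901799), np.float64(0.2553467185903365), np.float64(5.475424869791775), np.float64(5.648999938537851))
plate (array([0.45074072, 0.3289639 ]), np.float64(0.10274326611301794), np.float64(0.0622237379860204), np.float64(-6.072945409376651), np.float64(-6.3940436086199215))
sep (array([ 0.44966275, -0.35545356]), np.float64(0.11176070644910462), np.float64(0.06893073264271389), np.float64(-20.656487392220896), np.float64(-20.434052136500107))
[[ 0.4604 -0.0643  0.162 ]
 [ 0.4769  0.0625  0.1505]
 [ 0.6562  0.0776  0.1505]
 [ 0.6771 -0.1715  0.1505]
 [ 0.4978 -0.1866  0.1505]
 [ 0.4607  0.0762  0.0955]]
crop top [[447. 266.]
 [314. 253.]
 [295.  72.]
 [546.  44.]
 [572. 224.]
 [305. 273.]]
crop scene [[332. 107.]
 [399. 178.]
 [256. 254.]
 [ 97. 136.]
 [236.  79.]
 [417. 225.]]
[ 12 153 152] [ 74 123 180] [ 74 115 191]
((451.800048828125, 244.6000213623047), (26.56313133239746, 41.74205780029297), 18.434947967529297)
[[ 0.40919639 -0.29998525  0.005     ]
 [ 0.51284382 -0.34242132  0.005     ]
 [ 0.48831352 -0.40851055  0.005     ]
 [ 0.38518737 -0.36523086  0.005     ]] [[ 0.44853778 -0.35385088  0.005     ]]
```

Call:
{"op": "arm_command", "data": {
  "commands": [
    [[0.8,-1.8,0,0,0,1,0],[1.6,-3.6,0,0,0,2,0],[2.4,-5.4,0,0,0,3,0],[3.2,-7.2,0,0,0,4,0],[4,-9,0,0,0,5,0],[4.8,-10.8,0,0,0,5.84,0],[5.5,-12.5,0,0,0,5.84,0],[6,-14,0,0,0,5.84,0]]
  ]
}}

```text
time_s: 1.05
tool_pos: [0.385, 0.173, 0.2315]
ee_rot: [[-0.996, -0.089, 0.001], [-0.089, 0.996, -0.0], [-0.001, -0.0, -1.0]]
contact_force: [-0.4, 0.6, 0.7]
width: -0.0002
```

Call:
{"op": "arm_command", "data": {
  "commands": [
    [[0.8,-1.8,0,0,0,0,0],[1.6,-3.6,0,0,0,0,0],[2.4,-5.4,0,0,0,0,0],[3.2,-7.2,0,0,0,0,0],[3.9,-9.0,0,0,0,0,0],[3.9,-9.44,0,0,0,0,0],[3.9,-9.44,-1.3,0,0,0,0],[3.9,-9.44,-2.2,0,0,0,0]]
  ]
}}

```text
time_s: 1.85
tool_pos: [0.4814, -0.0611, 0.1751]
ee_rot: [[-0.996, -0.088, -0.0], [-0.088, 0.996, 0.0], [0.0, 0.0, -1.0]]
contact_force: [-0.4, -0.5, -0.7]
width: 0.0003
```

```bash
python3 - <<'E'
from h import *
s=state();print(s['tool_pos'],s['q'])
c=snap('scene');i=c['img'][130:320,220:450,::-1]
cv2.imwrite('pics/s1c.png',cv2.resize(i,None,fx=3,fy=3,interpolation=cv2.INTER_CUBIC))
E
```

```text
[ 0.4813657  -0.0610945   0.17514593] [-2.12937187e+01  2.24008984e+00  1.07874277e+02  1.60456332e-02
  6.99134358e+01 -1.16361669e+02]
```

View pics/s1c.png

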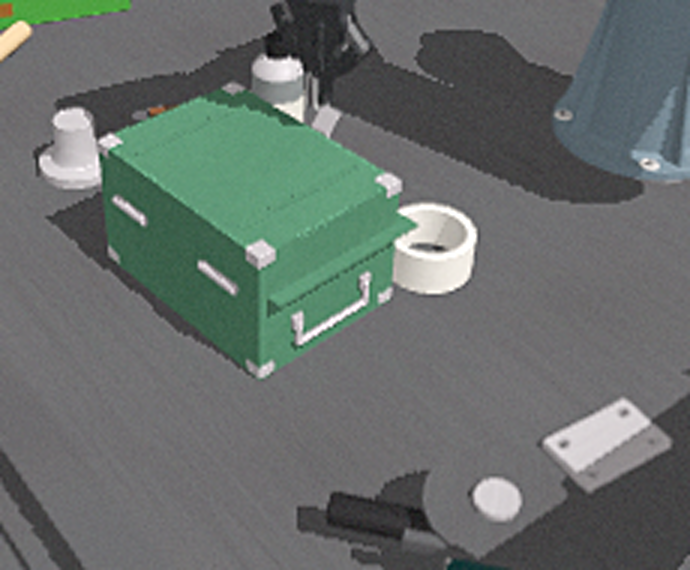

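Call:
{"op": "arm_command", "data": {
  "commands": [
    [[0,0,-0.4,0,0,0,0],[0,0,-0.72,0,0,0,0],[-0.3,-0.03,-0.72,0,0,0,0],[-0.6,-0.05,-0.72,0,0,0,0],[-0.9,-0.08,-0.72,0,0,0,0],[-1.2,-0.1,-0.72,0,0,0,0],[-1.5,-0.13,-0.72,0,0,0,0],[-1.5,-0.13,-0.72,0,0,0,0]]
  ]
}}

```text
time_s: 2.7
tool_pos: [0.4434, -0.0642, 0.1584]
ee_rot: [[-0.996, -0.089, -0.0], [-0.089, 0.996, -0.0], [0.0, -0.0, -1.0]]
contact_force: [0.2, 0.2, -0.3]
width: -0.0
```

```bash
python3 - <<'E'
from h import *
c=snap('top');s=snap('scene')
I=[cv2.resize(c['img'][190:290,280:430,::-1],None,fx=4,fy=4),cv2.resize(s['img'][140:240,260:410,::-1],None,fx=4,fy=4)]
cv2.imwrite('pics/p2.png',cv2.resize(np.hstack(I),(800,267)))
E
```

```text
(no output)
```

View pics/p2.png

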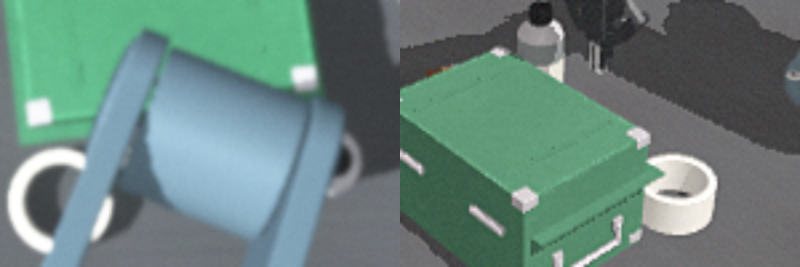

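Call:
{"op": "arm_command", "data": {
  "commands": [
    [[-0.2,0,1,0,0,0,0],[-0.2,0,3,0,0,0,0],[0.2,2,4,0,0,0,0],[0.8,4,4,-1.5,-0.13,0,0],[1.4,6,4,-3,-0.27,0,0],[2,8,4,-4.5,-0.4,0,0],[2.3,9.4,4,-6,-0.54,0,0],[2.3,9.4,4,-7.5,-0.67,0,0]]
  ]
}}

```text
time_s: 3.6
tool_pos: [0.5029, 0.1763, 0.2588]
ee_rot: [[-0.995, -0.073, 0.061], [-0.095, 0.786, -0.61], [-0.004, -0.613, -0.79]]
contact_force: [0.4, -1.5, -0.7]
width: 0.0003
```

```bash
python3 - <<'E'
from h import *
s=state();print(s['tool_pos'],s['q'].round(1),s['ee_rot'][:,2])
E
```

```text
[0.5028951  0.17627    0.25879629] [ 26.4  16.7  89.1 -35.   89.6 -63.9] [ 0.06136224 -0.61040953 -0.78970557]
```

Call:
{"op": "arm_command", "data": {
  "commands": [
    [[-0.15,-0.4,-1,-1.5,-0.13,0,0],[-0.15,-0.8,-2.5,-3,-0.27,0,0],[-0.15,-1.2,-4,-3.5,-0.31,0,0],[-0.15,-1.4,-5,-3.5,-0.31,0,0],[-0.15,-1.4,-5.9,-3.5,-0.31,0,0],[-0.15,-1.4,-5.9,-3.5,-0.31,0,0]]
  ]
}}

```text
time_s: 4.2
tool_pos: [0.4962, 0.1351, 0.1072]
ee_rot: [[-0.996, -0.057, 0.069], [-0.089, 0.566, -0.819], [0.007, -0.822, -0.569]]
contact_force: [-0.7, 0.2, -0.4]
width: 0.0
```

```bash
python3 - <<'E'
from h import *
s=state();print(s['tool_pos'],s['q'].round(1),s['ee_rot'].round(3))
c=snap('top');s=snap('scene')
cv2.imwrite('pics/p3.png',np.hstack([cv2.resize(c['img'][130:290,160:420,::-1],(400,246)),cv2.resize(s['img'][60:306,250:640,::-1],(390,246))]))
E
```

```text
[0.49623028 0.13505007 0.10721071] [ 28.9  35.2  92.6 -48.9  85.2 -46.9] [[-0.996 -0.057  0.069]
 [-0.089  0.566 -0.819]
 [ 0.007 -0.822 -0.569]]
```

View pics/p3.png

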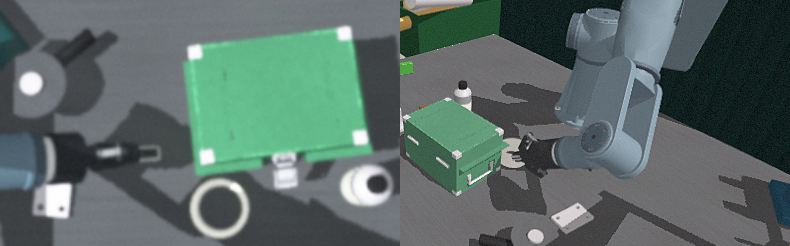

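Call:
{"op": "arm_command", "data": {
  "commands": [
    [[0.1,-0.8,-0.57,0,0,0,0],[0.2,-1.5,-1.07,0,0,0,0],[0.3,-2.0,-1.42,0,0,0,0],[0.36,-2.38,-1.69,0,0,0,0],[0.36,-2.38,-1.69,0,0,0,0]]
  ]
}}

```text
time_s: 4.8
tool_pos: [0.5072, 0.0754, 0.0686]
ee_rot: [[-0.996, -0.051, 0.072], [-0.088, 0.568, -0.818], [0.001, -0.821, -0.57]]
contact_force: [0.3, 1.3, -0.1]
width: 0.0005
```

```bash
python3 - <<'E'
from h import *
s=state();print(s['tool_pos'],s['q'].round(1),s['contact_force'].round(1))
o=np.array([.577,-.0545])
d=s['tool_pos'][:2]-o;a=np.radians(5.1);print(d@[np.cos(a),np.sin(a)],d@[-np.sin(a),np.cos(a)])
E
```

```text
[0.50715039 0.07535255 0.06859513] [ 23.3  36.6  96.6 -52.8  78.3 -45. ] [ 0.3  1.3 -0.1]
-0.05802992390370937 0.13554770802099683
```

Call:
{"op": "arm_command", "data": {
  "commands": [
    [[0,0,0.48,0,0,0,0],[-0.04,0,0.96,0,0,0,0],[-0.08,-0.01,1.4,0,0,0,0],[-0.04,0,1.84,0,0,0,0],[0.02,0,2.32,0,0,0,0],[0.12,0.01,2.72,0,0,0,0],[0.28,0.02,3.2,0,0,0,0],[0.64,0.06,4.0,0,0,0,0]]
  ]
}}

```text
time_s: 5.6
tool_pos: [0.5219, 0.0776, 0.1683]
ee_rot: [[-0.996, -0.054, 0.07], [-0.089, 0.567, -0.819], [0.004, -0.822, -0.57]]
contact_force: [0.3, 1.5, -5.4]
width: -0.0001
```

```bash
python3 - <<'E'
from h import *
s=state();print(s['tool_pos'],s['q'].round(1),s['contact_force'].round(1))
c=snap('top');s=snap('scene')
cv2.imwrite('pics/p4.png',np.hstack([cv2.resize(c['img'][130:290,160:420,::-1],(400,246)),cv2.resize(s['img'][100:280,220:505,::-1],(390,246))]))
E
```

```text
[0.5218828  0.0775707  0.16833491] [ 22.9  28.   94.8 -51.7  84.5 -53.8] [ 0.3  1.5 -5.4]
```

View pics/p4.png

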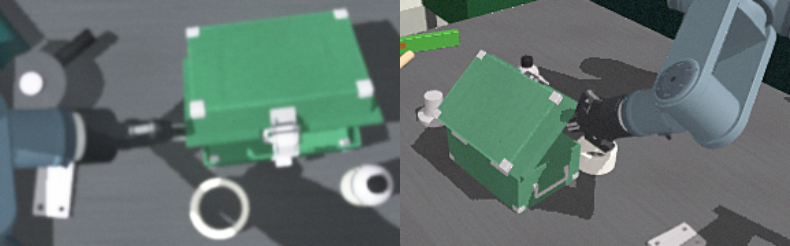

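Call:
{"op": "arm_command", "data": {
  "commands": [
    [[0.55,0.05,0.77,0,0,0,0],[1.16,0.1,1.44,0,0,0,0],[1.85,0.16,2.0,0,0,0,0],[2.62,0.23,2.48,0,0,0,0],[3.17,0.28,2.72,0,0,0,0],[3.74,0.33,2.9,0,0,0,0],[4.33,0.38,3.03,0,0,0,0],[4.92,0.43,3.1,0,0,0,0]]
  ]
}}

```text
time_s: 6.5
tool_pos: [0.6461, 0.0877, 0.2468]
ee_rot: [[-0.996, -0.051, 0.071], [-0.087, 0.566, -0.82], [0.001, -0.823, -0.569]]
contact_force: [-0.5, 0.6, 0.0]
width: -0.0
```

Call:
{"op": "arm_command", "data": {
  "commands": [
    [[0,0,0,0,0,0,0],[0,0,0,0,0,0,0],[-0.5,0.5,0.3,0,0,0,0],[-1,2,1,0,0,0,0],[-1,4,2,0,0,0,0],[-1,5.5,3,1.5,0.13,0,0],[-1,7,3,3,0.27,0,0],[-1,8,3,4.5,0.4,0,0]]
  ]
}}

```text
time_s: 7.3
tool_pos: [0.6193, 0.2934, 0.3235]
ee_rot: [[-0.996, -0.078, 0.051], [-0.094, 0.842, -0.531], [-0.002, -0.534, -0.846]]
contact_force: [-0.1, -0.4, -0.5]
width: 0.0001
```

```bash
python3 - <<'E'
from h import *
s=state();print(s['tool_pos'],s['q'].round(1),s['contact_force'].round(1))
c=snap('top','t5.png');s=snap('scene')
cv2.imwrite('pics/p5.png',np.hstack([cv2.resize(c['img'][100:270,250:430,::-1],(510,482),interpolation=cv2.INTER_CUBIC),cv2.resize(s['img'][60:360,240:430,::-1],(290,482))]))
E
```

```text
[0.61927237 0.29341722 0.32354145] [ 28.6  32.7  57.6 -30.1 101.8 -69.8] [-0.1 -0.4 -0.5]
```

View pics/p5.png

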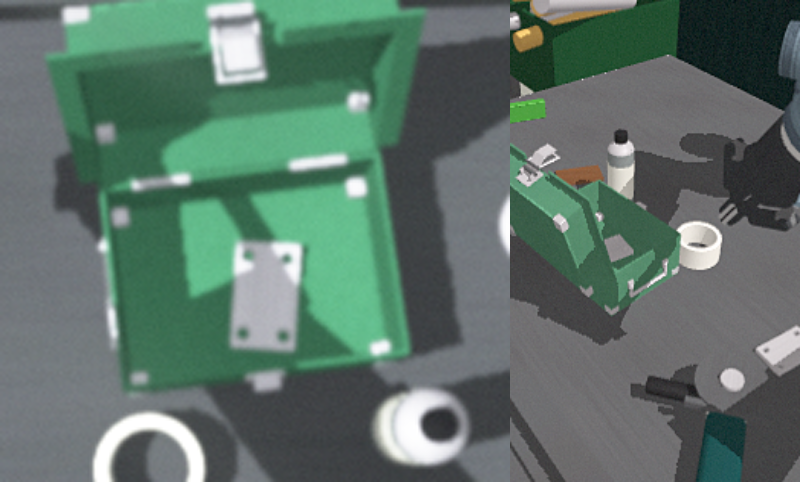

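```bash
python3 - <<'E'
from h import *
c=snap('top')
T=lambda q:(np.array(q)+.5)/2.8333-.5+[250,100]
print('low',quad(c,T([(236,240),(302,243),(295,352),(230,347)]),.014))
g=cv2.cvtColor(c['img'],cv2.COLOR_RGB2HSV)
def rect(m,roi,z):
    x0,x1,y0,y1=roi;n=np.zeros_like(m);n[y0:y1,x0:x1]=m[y0:y1,x0:x1];n=cv2.morphologyEx(n,cv2.MORPH_CLOSE,np.ones((5,5)))
    k=max(cv2.findContours(n,0,1)[0],key=cv2.contourArea)
    P=onz(c,k[:,0],z)[:,:2];r=cv2.minAreaRect((P*1000).astype(np.float32))
    b=cv2.boxPoints(r);e=[b[1]-b[0],b[2]-b[1]];e=max(e,key=np.linalg.norm);return r,np.degrees(np.arctan2(e[1],e[0]))
m=cv2.inRange(g,(0,0,95),(180,60,255))
print(rect(m,(326,362,180,228),.014)); print(rect(m,(175,215,225,280),.01))
print(rect(cv2.inRange(g,(3,90,40),(20,255,255)),(425,480,210,280),.005))
E
```

```text
low (array([ 0.56489828, -0.06974449]), np.float64(0.1028626089673162), np.float64(0.061749549453701695), np.float64(-5.503456992685159), np.float64(-5.18567551679446))
(((564.80126953125, -69.58243560791016), (64.83659362792969, 105.1422348022461), 85.07281494140625), np.float32(-4.9271855))
(((447.64031982421875, 321.8815002441406), (144.11593627929688, 88.62054443359375), 0.3911623954772949), np.float32(0.3911641))
(((449.37396240234375, -353.31549072265625), (69.70525360107422, 111.95318603515625), 69.1220703125), np.float32(-20.87792))
```

```bash
cat > d.py <<'E'
from h import *
import sys
x,y,z,f=map(float,sys.argv[1:5]); s=state(); f=np.radians(f)
Rt=np.array([[np.cos(f),np.sin(f),0],[np.sin(f),-np.cos(f),0],[0,0,-1]])
r=np.degrees(cv2.Rodrigues(Rt@s['ee_rot'].T)[0].ravel())/5
print('pos',s['tool_pos'].round(4),'units',((np.array([x,y,z])-s['tool_pos'])/.025).round(2),'rot',r.round(2),'F',s['contact_force'].round(1),'w',s['width'],'t',s['time_s'])
E
python3 d.py .4494 -.354 .15 159.2
```

```text
pos [0.6203 0.2889 0.3235] units [ -6.84 -25.71  -6.94] rot [ 6.54 -0.87 -5.04] F [-0.3 -1.  -0.5] w -7.732128657565771e-05 t 7.45
```

Call:
{"op": "arm_command", "data": {
  "commands": [
    [[-1.2,-1.2,0,1.1,-0.15,-0.84,0],[-2.4,-2.4,0,2.2,-0.3,-1.68,0],[-3.6,-3.8,0,3.3,-0.44,-2.52,0],[-4.4,-5.5,0,4.4,-0.58,-3.36,0],[-5,-7.2,0,5.5,-0.73,-4.2,0],[-5.6,-9,0,6.54,-0.87,-5.04,0],[-6.2,-10.8,0,6.54,-0.87,-5.04,0],[-6.84,-12.6,0,6.54,-0.87,-5.04,0]]
  ]
}}

```text
time_s: 8.25
tool_pos: [0.4466, -0.0288, 0.319]
ee_rot: [[-0.935, 0.355, -0.008], [0.355, 0.935, 0.001], [0.008, -0.002, -1.0]]
contact_force: [1.2, -0.4, -0.1]
width: -0.0001
```

Call:
{"op": "arm_command", "data": {
  "commands": [
    [[0,-1.8,0,0,0,0,85],[0,-3.6,0,0,0,0,85],[0,-5.4,0,0,0,0,85],[0,-7.2,0,0,0,0,85],[0,-9,-0.5,0,0,0,85],[0,-10.8,-1.5,0,0,0,85],[0,-12,-3,0,0,0,85],[0,-13,-4.5,0,0,0,85]]
  ]
}}

```text
time_s: 9.05
tool_pos: [0.4473, -0.3523, 0.2053]
ee_rot: [[-0.935, 0.354, -0.008], [0.354, 0.935, 0.003], [0.008, 0.0, -1.0]]
contact_force: [0.8, -0.7, -0.4]
width: 0.0853
```

```bash
python3 d.py .4494 -.354 .05 159.2; python3 -c "
from h import *
print(state()['q'].round(1),snap('top','t6.png')['img'].shape)"; python3 d.py .4494 -.354 .05 159.2
```

```text
pos [ 0.4473 -0.3523  0.2053] units [ 0.08 -0.07 -6.21] rot [-0.04 -0.09 -0.01] F [ 0.8 -0.7 -0.4] w 0.08534335165085032 t 9.05
[ -50.    11.4   94.    -0.2   75.1 -119.2] (400, 640, 3)
pos [ 0.4444 -0.3524  0.1976] units [ 0.2  -0.06 -5.9 ] rot [-0.12 -0.17  0.01] F [-2.6  0.3 -4.2] w 0.08514464573880505 t 9.1
```

Call:
{"op": "arm_command", "data": {
  "commands": [
    [[0.1,-0.06,-1.5,-0.1,-0.15,0,85],[0.2,-0.06,-3,-0.1,-0.15,0,85],[0.2,-0.06,-4.5,-0.1,-0.15,0,85],[0.2,-0.06,-6,-0.1,-0.15,0,85],[0.2,-0.06,-7,-0.1,-0.15,0,85],[0.2,-0.06,-7,-0.1,-0.15,0,85],[0.2,-0.06,-7,-0.1,-0.15,0,85]]
  ]
}}

```text
time_s: 9.8
tool_pos: [0.4537, -0.3516, 0.0328]
ee_rot: [[-0.936, 0.353, 0.008], [0.353, 0.936, -0.004], [-0.009, -0.001, -1.0]]
contact_force: [0.7, -0.6, 0.6]
width: 0.0846
```

```bash
python3 d.py .4494 -.354 -.005 159.2
```

```text
pos [ 0.4537 -0.3516  0.0328] units [-0.17 -0.1  -1.51] rot [ 0.05  0.09 -0.03] F [ 0.7 -0.6  0.6] w 0.08461066000409329 t 9.8
```

Call:
{"op": "arm_command", "data": {
  "commands": [
    [[-0.1,-0.1,-0.5,0.05,0.09,0,85],[-0.17,-0.1,-1.0,0.05,0.09,0,85],[-0.17,-0.1,-1.3,0.05,0.09,0,85],[-0.17,-0.1,-1.45,0.05,0.09,0,85],[-0.17,-0.1,-1.45,0.05,0.09,0,85],[-0.17,-0.1,-1.45,0.05,0.09,0,85]]
  ]
}}

```text
time_s: 10.4
tool_pos: [0.451, -0.3555, -0.0026]
ee_rot: [[-0.935, 0.354, 0.003], [0.354, 0.935, -0.002], [-0.004, -0.001, -1.0]]
contact_force: [-0.1, 0.6, -0.2]
width: 0.0848
```

```bash
python3 d.py .4494 -.354 -.005 159.2
```

```text
pos [ 0.451  -0.3555 -0.0026] units [-0.06  0.06 -0.1 ] rot [ 0.03  0.04 -0.02] F [-0.1  0.6 -0.2] w 0.08483190088831967 t 10.4
```

Call:
{"op": "arm_command", "data": {
  "commands": [
    [[-0.06,0.06,-0.14,0,0,0,85],[-0.06,0.06,-0.14,0,0,0,78],[-0.06,0.06,-0.14,0,0,0,60],[-0.06,0.06,-0.14,0,0,0,60],[-0.06,0.06,-0.14,0,0,0,60],[-0.06,0.06,-0.14,0,0,0,60]]
  ]
}}

```text
time_s: 11.0
tool_pos: [0.4497, -0.3543, -0.0054]
ee_rot: [[-0.935, 0.354, 0.004], [0.354, 0.935, -0.003], [-0.005, -0.001, -1.0]]
contact_force: [-1.5, 1.6, 5.7]
width: 0.0651
```

```bash
python3 d.py .4494 -.354 -.005 159.2
```

```text
pos [ 0.4497 -0.3543 -0.0054] units [-0.01  0.01  0.02] rot [ 0.03  0.05 -0.02] F [-1.5  1.6  5.7] w 0.06507661600381048 t 11.0
```

Call:
{"op": "arm_command", "data": {
  "commands": [
    [[0,0,0,0,0,0,55],[0,0,0,0,0,0,55]]
  ]
}}

```text
time_s: 11.2
tool_pos: [0.4497, -0.3543, -0.0054]
ee_rot: [[-0.935, 0.354, 0.004], [0.354, 0.935, -0.003], [-0.005, -0.001, -1.0]]
contact_force: [-1.6, 0.8, 6.0]
width: 0.0652
```

```bash
python3 - <<'E'
from h import *
print(state()['width'],state()['contact_force'])
c=snap('scene');m=proj(c,[[.449,-.354,.01]])[0].astype(int);print(m)
a=c['img'][m[1]-60:m[1]+40,m[0]-70:m[0]+70,::-1]
c=snap('top');m=proj(c,[[.449,-.354,.01]])[0].astype(int)
b=c['img'][m[1]-50:m[1]+50,m[0]-70:m[0]+70,::-1]
cv2.imwrite('pics/p6.png',np.hstack([cv2.resize(a,(400,286),interpolation=2),cv2.resize(b,(400,286),interpolation=2)]))
E
```

```text
0.06522556669497696 [-1.55272722  0.82504357  5.9926694 ]
[284 166]
```

View pics/p6.png

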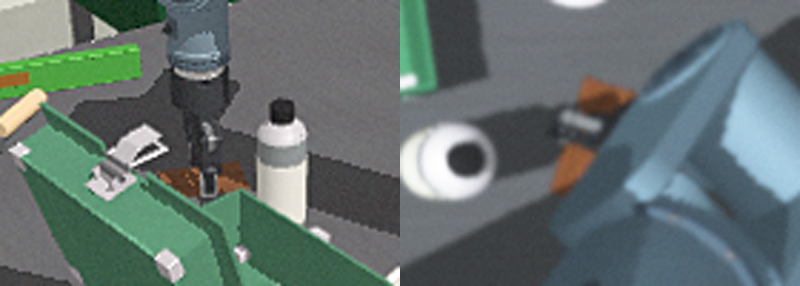

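Call:
{"op": "arm_command", "data": {
  "commands": [
    [[0,0,0.2,0,0,0,50],[0,0,0.6,0,0,0,50],[0,0,1.4,0,0,0,50],[0,0,2.4,0,0,0,50],[0,0,2.4,0,0,0,50]]
  ]
}}

```text
time_s: 11.8
tool_pos: [0.4513, -0.3561, 0.0579]
ee_rot: [[-0.935, 0.354, 0.008], [0.354, 0.935, -0.007], [-0.01, -0.004, -1.0]]
contact_force: [0.5, -0.9, -0.1]
width: 0.0654
```

```bash
python3 d.py .4494 -.354 -.005 159.2; python3 - <<'E'
from h import *
c=snap('top');m=proj(c,[[.449,-.354,.065]])[0].astype(int)
b=c['img'][:,:,::-1][m[1]-50:m[1]+50,m[0]-70:m[0]+70]
s=snap('scene');m=proj(s,[[.449,-.354,.065]])[0].astype(int)
a=s['img'][:,:,::-1][m[1]-50:m[1]+50,m[0]-70:m[0]+70]
for n,i,o in(('t',c,0),('s',s,0)):
    g=cv2.cvtColor(i['img'],cv2.COLOR_RGB2HSV);k=cv2.inRange(g,(3,90,40),(20,255,255))
    x0,x1,y0,y1=(425,490,200,290) if n=='t' else (255,330,110,190)
    ys,xs=np.nonzero(k[y0:y1,x0:x1]);print(n,len(xs),xs.min()+x0,xs.max()+x0,ys.min()+y0,ys.max()+y0)
cv2.imwrite('pics/p7.png',np.hstack([cv2.resize(a,(400,286),interpolation=2),cv2.resize(b,(400,286),interpolation=2)]))
E
```

```text
pos [ 0.4513 -0.3561  0.0579] units [-0.08  0.09 -2.52] rot [ 0.09  0.09 -0.02] F [ 0.5 -0.9 -0.1] w 0.06540498376448846 t 11.8
t 374 443 474 218 261
s 217 270 300 149 161
```

```bash
python3 - <<'E'
from h import *
for n in('scene','top'):
  c=snap(n)
  for z in(.005,.07): 
    P=case(-20.8,np.array([.450,-.355]),[[.056,.034,z],[.056,-.034,z],[-.056,.034,z],[-.056,-.034,z]]);print(n,z,proj(c,P).round(0).tolist())
E
```

```text
scene 0.005 [[272.0, 174.0], [269.0, 165.0], [301.0, 170.0], [297.0, 161.0]]
scene 0.07 [[271.0, 159.0], [268.0, 150.0], [301.0, 155.0], [296.0, 147.0]]
top 0.005 [[446.0, 220.0], [470.0, 228.0], [434.0, 260.0], [458.0, 268.0]]
top 0.07 [[454.0, 218.0], [479.0, 226.0], [441.0, 260.0], [467.0, 269.0]]
```

Call:
{"op": "arm_command", "data": {
  "commands": [
    [[0,0,1.5,0,0,0,50],[0,0,3.2,0,0,0,50],[0,0,5,0,0,0,50],[0,0,6.6,0,0,0,50],[0.3,0.8,7.7,0.03,0.05,0.5,50],[0.9,2.3,7.7,0.06,0.09,1.1,50],[1.5,3.8,7.7,0.09,0.09,1.7,50],[2.1,5.3,7.7,0.09,0.09,2.3,50]]
  ]
}}

```text
time_s: 12.8
tool_pos: [0.5017, -0.22, 0.2453]
ee_rot: [[-0.987, 0.159, -0.006], [0.159, 0.987, 0.007], [0.007, 0.006, -1.0]]
contact_force: [0.1, -0.2, -0.3]
width: 0.0655
```

```bash
python3 d.py .5648 -.0697 .20 174.8
```

```text
pos [ 0.5017 -0.22    0.2453] units [ 2.52  6.01 -1.81] rot [-0.08 -0.08  0.79] F [ 0.1 -0.2 -0.3] w 0.06548160909378245 t 12.8
```

Call:
{"op": "arm_command", "data": {
  "commands": [
    [[0.6,1.5,0,0,0,0.4,50],[1.2,3.0,0,-0.05,-0.05,0.79,50],[1.8,4.5,0,-0.08,-0.08,0.79,50],[2.3,5.6,-0.4,-0.08,-0.08,0.79,50],[2.52,6.01,-1.2,-0.08,-0.08,0.79,50],[2.52,6.01,-2.4,-0.08,-0.08,0.79,50],[2.52,6.01,-3.4,-0.08,-0.08,0.79,50],[2.52,6.01,-3.4,-0.08,-0.08,0.79,50]]
  ]
}}

```text
time_s: 13.6
tool_pos: [0.5614, -0.0697, 0.156]
ee_rot: [[-0.996, 0.091, -0.008], [0.091, 0.996, 0.002], [0.008, 0.001, -1.0]]
contact_force: [-0.5, 1.2, -0.7]
width: 0.0653
```

```bash
python3 d.py .5648 -.0697 .0106 174.8
```

```text
pos [ 0.5614 -0.0697  0.156 ] units [ 0.14  0.   -5.82] rot [-0.02 -0.09  0.01] F [-0.5  1.2 -0.7] w 0.06534492751053766 t 13.6
```

Call:
{"op": "arm_command", "data": {
  "commands": [
    [[0.07,0,-1,0,0,0,50],[0.14,0,-2,0,-0.05,0,50],[0.14,0,-3,0,-0.05,0,50],[0.14,0,-4,0,-0.05,0,50],[0.14,0,-4.7,0,-0.05,0,50],[0.14,0,-4.7,0,-0.05,0,50],[0.14,0,-4.7,0,-0.05,0,50]]
  ]
}}

```text
time_s: 14.3
tool_pos: [0.5688, -0.0714, 0.0445]
ee_rot: [[-0.996, 0.092, 0.006], [0.092, 0.996, -0.001], [-0.007, -0.001, -1.0]]
contact_force: [0.6, 0.8, 0.2]
width: 0.0653
```

```bash
python3 d.py .5648 -.0697 .0106 174.8
```

```text
pos [ 0.5688 -0.0714  0.0445] units [-0.16  0.07 -1.36] rot [0.02 0.07 0.02] F [0.6 0.8 0.2] w 0.06528121763678478 t 14.3
```

Call:
{"op": "arm_command", "data": {
  "commands": [
    [[-0.08,0.07,-0.4,0,0.05,0,50],[-0.12,0.07,-0.8,0,0.05,0,50],[-0.12,0.07,-1.1,0,0.05,0,50],[-0.12,0.07,-1.3,0,0.05,0,50],[-0.12,0.07,-1.36,0,0.05,0,50],[-0.12,0.07,-1.36,0,0.05,0,50]]
  ]
}}

```text
time_s: 14.9
tool_pos: [0.5652, -0.0694, 0.0095]
ee_rot: [[-0.996, 0.092, 0.001], [0.092, 0.996, -0.001], [-0.001, -0.001, -1.0]]
contact_force: [0.2, -0.3, -1.0]
width: 0.0653
```

```bash
python3 d.py .5648 -.0697 .0086 174.8
```

```text
pos [ 0.5652 -0.0694  0.0095] units [-0.02 -0.01 -0.03] rot [0.01 0.02 0.01] F [ 0.2 -0.3 -1. ] w 0.06531196673789756 t 14.9
```

Call:
{"op": "arm_command", "data": {
  "commands": [
    [[0,0,-0.06,0,0,0,50],[0,0,-0.06,0,0,0,50],[0,0,-0.06,0,0,0,72],[0,0,-0.06,0,0,0,85],[0,0,-0.06,0,0,0,85],[0,0,0.3,0,0,0,85],[0,0,1,0,0,0,85],[0,0,2,0,0,0,85]]
  ]
}}

```text
time_s: 15.7
tool_pos: [0.5643, -0.0691, 0.0597]
ee_rot: [[-0.996, 0.092, -0.001], [0.092, 0.996, -0.001], [0.0, -0.001, -1.0]]
contact_force: [-0.6, 0.5, -0.4]
width: 0.085
```

Call:
{"op": "arm_command", "data": {
  "commands": [
    [[0,0,2,0,0,0,85],[0,0,4,0,0,0,85],[-0.5,0.5,6,0,0,0,85],[-1,2,7,0,0,0,85],[-1.5,4,7,0,0,0,85],[-2,6,7,0,0,0,85],[-2.5,8,7,0,0,0,85],[-3,10,7,0,0,0,85]]
  ]
}}

```text
time_s: 16.5
tool_pos: [0.4911, 0.1763, 0.2359]
ee_rot: [[-0.996, 0.092, 0.003], [0.092, 0.996, -0.001], [-0.004, -0.001, -1.0]]
contact_force: [1.4, 1.1, -0.4]
width: 0.085
```

```bash
python3 d.py .4507 .329 .1 173.8; python3 - <<'E'
from h import *
c=snap('top');g=cv2.cvtColor(c['img'],cv2.COLOR_RGB2HSV)
def rect(m,roi,z):
    x0,x1,y0,y1=roi;n=np.zeros_like(m);n[y0:y1,x0:x1]=m[y0:y1,x0:x1];n=cv2.morphologyEx(n,cv2.MORPH_CLOSE,np.ones((5,5)))
    k=max(cv2.findContours(n,0,1)[0],key=cv2.contourArea)
    P=onz(c,k[:,0],z)[:,:2];r=cv2.minAreaRect((P*1000).astype(np.float32))
    b=cv2.boxPoints(r);e=[b[1]-b[0],b[2]-b[1]];e=max(e,key=np.linalg.norm);return r,np.degrees(np.arctan2(e[1],e[0]))
print(rect(cv2.inRange(g,(3,90,20),(20,255,255)),(305,385,160,240),.019))
cv2.imwrite('pics/p8.png',cv2.resize(c['img'][120:290,150:430,::-1],(800,486),interpolation=2))
E
```

```text
pos [0.4911 0.1763 0.2359] units [-1.61  6.11 -5.44] rot [ 0.01  0.04 -0.18] F [ 1.4  1.1 -0.4] w 0.08499383245447845 t 16.5
(((565.4050903320312, -71.43531036376953), (65.09017181396484, 108.01875305175781), 84.81080627441406), np.float32(-5.189193))
```

View pics/p8.png

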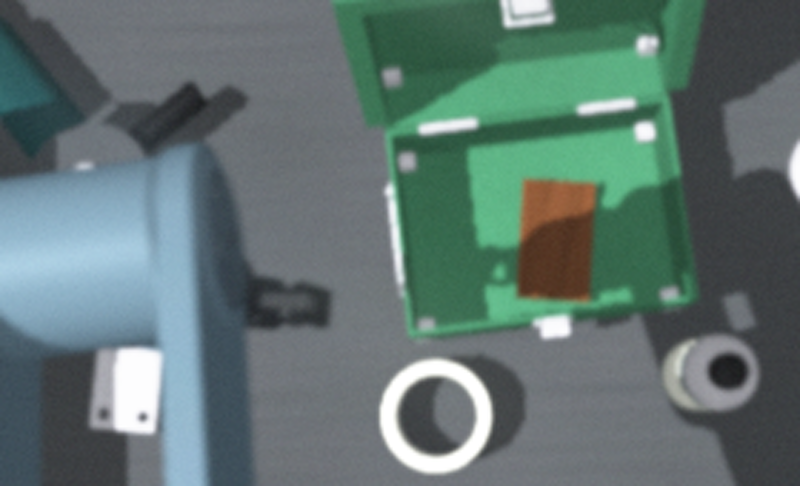

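Call:
{"op": "arm_command", "data": {
  "commands": [
    [[-0.5,1.7,0,0,0,-0.1,85],[-1,3.4,0,0,0,-0.18,85],[-1.4,5.1,-0.5,0,0,-0.18,85],[-1.61,6.11,-1.6,0,0,-0.18,85],[-1.61,6.11,-3.2,0,0,-0.18,85],[-1.61,6.11,-4.9,0,0,-0.18,85],[-1.61,6.11,-6.4,0,0,-0.18,85],[-1.61,6.11,-7.4,0,0,-0.18,85]]
  ]
}}

```text
time_s: 17.35
tool_pos: [0.4501, 0.3267, 0.0474]
ee_rot: [[-0.994, 0.107, -0.001], [0.107, 0.994, -0.003], [0.001, -0.003, -1.0]]
contact_force: [-0.1, 0.7, 0.7]
width: 0.0853
```

Call:
{"op": "arm_command", "data": {
  "commands": [
    [[0,0,0,0,0,0,85],[0,0,0,0,0,0,85]]
  ]
}}

```text
time_s: 17.55
tool_pos: [0.452, 0.3273, 0.0505]
ee_rot: [[-0.994, 0.108, 0.002], [0.108, 0.994, -0.001], [-0.002, -0.001, -1.0]]
contact_force: [0.6, -0.0, 0.3]
width: 0.0852
```

```bash
python3 d.py .4507 .329 -.002 173.8
```

```text
pos [0.452  0.3273 0.0505] units [-0.05  0.07 -2.1 ] rot [ 0.02  0.02 -0.01] F [ 0.6 -0.   0.3] w 0.0851687040731869 t 17.55
```

Call:
{"op": "arm_command", "data": {
  "commands": [
    [[-0.05,0.07,-0.7,0,0,0,85],[-0.05,0.07,-1.4,0,0,0,85],[-0.05,0.07,-1.9,0,0,0,85],[-0.05,0.07,-2.1,0,0,0,85],[-0.05,0.07,-2.1,0,0,0,85],[-0.05,0.07,-2.1,0,0,0,70],[-0.05,0.07,-2.1,0,0,0,45],[-0.05,0.07,-2.1,0,0,0,45]]
  ]
}}

```text
time_s: 18.35
tool_pos: [0.4516, 0.3299, -0.001]
ee_rot: [[-0.994, 0.107, 0.004], [0.107, 0.994, -0.0], [-0.004, 0.0, -1.0]]
contact_force: [-1.0, 1.0, 5.5]
width: 0.0577
```

Call:
{"op": "arm_command", "data": {
  "commands": [
    [[0,0,0,0,0,0,45],[0,0,0,0,0,0,45],[0,0,0,0,0,0,45]]
  ]
}}

```text
time_s: 18.65
tool_pos: [0.4516, 0.3299, -0.001]
ee_rot: [[-0.994, 0.107, 0.004], [0.107, 0.994, -0.0], [-0.004, 0.0, -1.0]]
contact_force: [-1.4, 0.6, 4.9]
width: 0.058
```

```bash
python3 d.py .4507 .329 -.002 173.8
```

```text
pos [ 0.4516  0.3299 -0.001 ] units [-0.03 -0.04 -0.04] rot [ 0.    0.05 -0.01] F [-1.4  0.6  4.9] w 0.05795902321776867 t 18.65
```

Call:
{"op": "arm_command", "data": {
  "commands": [
    [[0,0,0.3,0,0,0,45],[0,0,1.2,0,0,0,45],[0,0,2.6,0,0,0,45],[0,0,4.2,0,0,0,45],[0,0,6,0,0,0,45],[0.1,-0.6,7.6,0,0,0,45],[0.4,-1.8,8.6,0,0,0,45],[0.8,-3.3,9,0,0,0,45]]
  ]
}}

```text
time_s: 19.45
tool_pos: [0.4711, 0.247, 0.226]
ee_rot: [[-0.994, 0.105, 0.007], [0.105, 0.994, 0.0], [-0.007, 0.001, -1.0]]
contact_force: [1.4, -0.4, -5.0]
width: 0.0574
```

```bash
python3 d.py .566 -.07 .15 174.8
```

```text
pos [0.4711 0.247  0.226 ] units [  3.8  -12.68  -3.04] rot [-0.    0.08  0.16] F [ 1.4 -0.4 -5. ] w 0.05738036475716377 t 19.45
```

Holding it (about 5 N of weight); carry it over the case.

Call:
{"op": "arm_command", "data": {
  "commands": [
    [[0.5,-1.7,0,0,0.04,0.1,45],[1,-3.4,0,0,0.08,0.16,45],[1.5,-5.1,0,0,0.08,0.16,45],[2,-6.8,0,0,0.08,0.16,45],[2.5,-8.5,0,0,0.08,0.16,45],[3,-10.1,0,0,0.08,0.16,45],[3.4,-11.5,0,0,0.08,0.16,45],[3.8,-12.5,0,0,0.08,0.16,45]]
  ]
}}

```text
time_s: 20.25
tool_pos: [0.5647, -0.0683, 0.2219]
ee_rot: [[-0.995, 0.095, -0.007], [0.095, 0.995, -0.002], [0.006, -0.002, -1.0]]
contact_force: [0.3, -0.3, -4.9]
width: 0.058
```

Call:
{"op": "arm_command", "data": {
  "commands": [
    [[0,-0.1,-0.6,0,0,0,45],[0,-0.1,-1.6,0,0,0,45],[0,-0.1,-2.6,0,0,0,45],[0,-0.1,-3.6,0,0,0,45],[0,-0.1,-4.6,0,0,0,45],[0,-0.1,-5.2,0,0,0,45],[0,-0.1,-5.2,0,0,0,45],[0,-0.1,-5.2,0,0,0,45]]
  ]
}}

```text
time_s: 21.05
tool_pos: [0.5654, -0.0681, 0.0926]
ee_rot: [[-0.996, 0.093, -0.005], [0.093, 0.996, -0.001], [0.005, -0.002, -1.0]]
contact_force: [0.2, 0.4, -4.1]
width: 0.0578
```

```bash
python3 d.py .566 -.07 .021 174.8
```

```text
pos [ 0.5654 -0.0681  0.0926] units [ 0.02 -0.07 -2.87] rot [ 0.02 -0.06  0.03] F [ 0.2  0.4 -4.1] w 0.05780907063491045 t 21.05
```

Call:
{"op": "arm_command", "data": {
  "commands": [
    [[0,-0.07,-0.6,0,-0.03,0,45],[0,-0.07,-1.2,0,-0.03,0,45],[0,-0.07,-1.8,0,-0.03,0,45],[0,-0.07,-2.3,0,-0.03,0,45],[0,-0.07,-2.6,0,-0.03,0,45],[0,-0.07,-2.75,0,-0.03,0,45],[0,-0.07,-2.75,0,-0.03,0,45],[0,-0.07,-2.75,0,-0.03,0,45]]
  ]
}}

```text
time_s: 21.85
tool_pos: [0.5658, -0.0703, 0.0239]
ee_rot: [[-0.996, 0.094, -0.002], [0.094, 0.996, -0.002], [0.002, -0.002, -1.0]]
contact_force: [-0.1, 0.0, -4.7]
width: 0.0578
```

```bash
python3 d.py .566 -.07 .018 174.8
```

```text
pos [ 0.5658 -0.0703  0.0239] units [ 0.01  0.01 -0.24] rot [ 0.02 -0.02  0.03] F [-0.1  0.  -4.7] w 0.05776157116103963 t 21.85
```

Call:
{"op": "arm_command", "data": {
  "commands": [
    [[0,0,-0.06,0,0,0,45],[0,0,-0.12,0,0,0,45],[0,0,-0.18,0,0,0,45],[0,0,-0.22,0,0,0,45],[0,0,-0.25,0,0,0,45],[0,0,-0.25,0,0,0,45]]
  ]
}}

```text
time_s: 22.45
tool_pos: [0.5655, -0.0702, 0.0181]
ee_rot: [[-0.996, 0.094, -0.002], [0.094, 0.996, -0.002], [0.002, -0.002, -1.0]]
contact_force: [-3.5, 0.4, 3.9]
width: 0.0582
```

Call:
{"op": "arm_command", "data": {
  "commands": [
    [[0,0,0.02,0,0,0,45],[0,0,0.02,0,0,0,64],[0,0,0.02,0,0,0,76],[0,0,0.02,0,0,0,80],[0,0,0.02,0,0,0,80],[0,0,0.4,0,0,0,80],[0,0,1.2,0,0,0,80],[0,0,2.4,0,0,0,80]]
  ]
}}

```text
time_s: 23.25
tool_pos: [0.5641, -0.0697, 0.0769]
ee_rot: [[-0.996, 0.094, -0.006], [0.094, 0.996, -0.0], [0.006, -0.001, -1.0]]
contact_force: [0.4, -0.6, 0.4]
width: 0.08
```

Call:
{"op": "arm_command", "data": {
  "commands": [
    [[0,0,1.8,0,0,0,80],[0,0,3.6,0,0,0,80],[0,0,5.4,0,0,0,80],[-0.5,1.5,6.5,0,0,0,80],[-1,3.3,7,0,0,0,80],[-1.5,5.1,7,0,0,0,80],[-2,6.9,7,0,0,0,80],[-2.5,8.7,7,0,0,0,80]]
  ]
}}

```text
time_s: 24.05
tool_pos: [0.5022, 0.149, 0.2535]
ee_rot: [[-0.996, 0.094, -0.001], [0.094, 0.996, -0.001], [0.001, -0.001, -1.0]]
contact_force: [1.4, 0.3, 0.3]
width: 0.0799
```

Call:
{"op": "arm_command", "data": {
  "commands": [
    [[0,1,0,0,0,0,80],[0,2,0,0,0,0,80],[0,2,0,0,0,0,80],[0,2,0,0,0,0,80]]
  ]
}}

```text
time_s: 24.45
tool_pos: [0.5027, 0.1976, 0.2528]
ee_rot: [[-0.996, 0.092, -0.002], [0.092, 0.996, -0.002], [0.002, -0.002, -1.0]]
contact_force: [0.4, -0.0, 0.2]
width: 0.0797
```

```bash
python3 - <<'E'
from h import *
s=state();print(s['tool_pos'],s['contact_force'].round(1))
c=snap('top');d=snap('scene')
a=c['img'][110:270,290:420,::-1]
cv2.imwrite('pics/p9.png',np.hstack([cv2.resize(a,(488,600),interpolation=2),cv2.resize(d['img'][60:310,230:360,::-1],(312,600),interpolation=2)]))
E
```

```text
[0.50267212 0.19757448 0.25276866] [ 0.4 -0.   0.2]
```

View pics/p9.png

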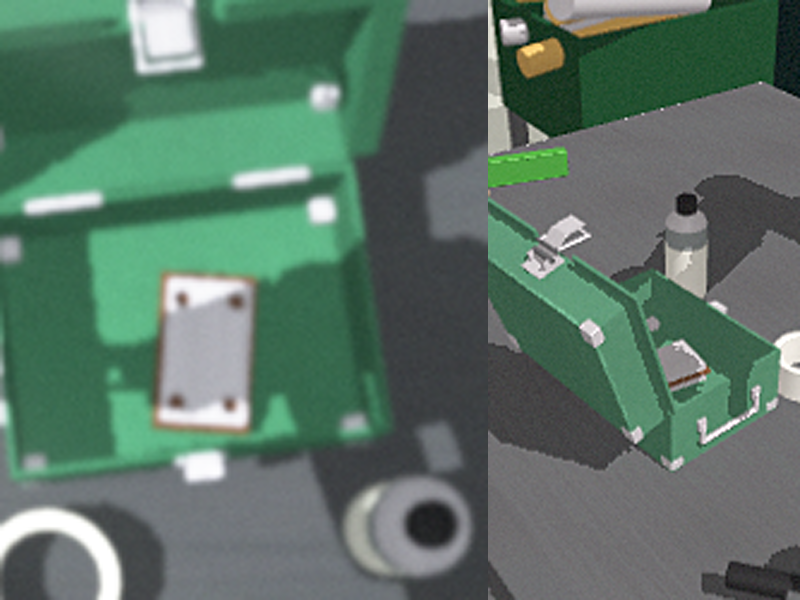

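```bash
python3 -c "
from h import *
c=snap('top');T=lambda q:(np.array(q)+.5)/3.75-.5+[290,110]
print(quad(c,T([(166,275),(255,279),(248,430),(157,425)]),.029))
print(finish_job())"
```

```text
(array([ 0.56390012, -0.07220818]), np.float64(0.10676882581447532), np.float64(0.06317089810382978), np.float64(-5.130572717616209), np.float64(-4.555669284352109))
the job is handed in; nothing more can be done
None
```

I flipped the latch open, swung the lid back by its left lip until it stayed open, laid the separator on the lower plate, and set the second plate on top. The job is handed in after about 24.5 s of the 72 s allowed; `finish_job` gives no verdict.

**Lower plate:** I measured it at (0.565, -0.070) m, turned -5.2°.

**Separator:** it lies at (0.565, -0.071) m, turned -5.2°, so about 2 mm off centre and square to the lower plate.

**Upper plate:** my last reading was (0.564, -0.072) m, turned about -4.9°, so about 3 mm off centre (limit 12 mm). That reading measured the plate a few millimetres longer and wider than its true size, so treat it as rough. In the last picture the plate lies inside an even brown border of separator on all sides.

**Lid and arm:** the lid stood open in the last picture. The fingers were released, the arm was clear of everything, and the force on the tool read close to zero.

**Setting down:** when the upper plate touched down, the wrist force changed by about 9 N, well under the 100 N limit.

**Bystanders:** the spray can and tape roll were standing in place in the last pictures. I did not measure any of the bystanders' positions again. No contact forces suggested anything had been touched.

**Finger opening:** it read 2 to 3 mm narrower than the parts on both grasps. Both grips held when lifted.

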